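# Show the welding cell its two tube joints

### The arm

A 7-joint arm with a two-finger parallel gripper is mounted at the origin on the work surface. World frame = base frame: x ahead of the robot, y to its left, z up, the work surface at z = 0. Lengths are in mm, angles in rad, forces in N, time in s.
With the tool pointing down it reaches from about 425 to 925 mm from the base axis. Payload 6.8 kg.
Tool frame: the origin (TCP) lies between the finger pads, 19 mm behind the fingertips; this is the grasp point; z points along the fingers, y is the direction in which the jaws open and shut (so a half turn about z gives the same grasp; the last joint's range is limited). The gripper opens to 88 mm and grips with 3 to 60 N. Pads are 20 mm wide; open, the fingers measure 115 mm over their backs; the gripper's body (75 mm by 178 mm) begins 61 mm behind the grasp point.
Start: joints at [1.054, 0.477, 0.022, 1.555, -0.011, 1.109, -0.083], TCP at [268.328, -619.392, 241.364] pointing down, gripper open.
Joint ranges: [-2.96, 2.96], [-0.34, 2.1], [-1.41, 1.46], [0.24, 2.44], [-1.37, 4.51], [0.17, 1.92], [-2.96, 2.96]. Speed limits (rad/s): [2.39, 2.39, 3.14, 3.14, 3.14, 3.14, 3.14].

### API

Orientations are given as a 3x3 rotation matrix whose columns are the frame's x, y, z axes.
In Python, from workcell import manip, imaging, sign_off gives the robot as it stands. The module is installed in compiled form; this text tells all that it offers.
- The arm moves only by the tool servo_tool, never from a script. Its argument "plan" is a list that holds one entry, the list of rows, each a list of 7 numbers: the shift along the tool's x, y, z in cm, then the turn, a rotation vector about the tool's x, y, z in degrees, then the closure, from -1 (fully open) to 1 (shut). In form: [[[tx, ty, tz, rx, ry, rz, grip], ...]]. A call has 1 to 12 rows; each row is the pose to reach, as a shift and turn from the pose commanded when the call began, along the tool's axes at that moment; what a row does not reach only later rows make up. A row lasts 1/12 s, in which the tool goes at most 41.7 mm and 7.16 degrees, less where a joint would pass 70% of its speed; a pose out of reach is approached as far as the arm can. A call with a gripper value outside its range is refused whole. The fingers move at their own pace and stop on an object; "squeeze" is the grip in N (left out, the last holds). Time passes only in rows, so rows that repeat a pose let the fingers close. It gives the time, the measured TCP pose, the force and the opening at its end, in the units of the state.
- manip.state(): the state, without advancing time (a new reading comes with each control period).
- imaging.get_image(name): name is "scene" or "top"; returns (picture, depth): 400x640x3 uint8, blue, green, red; 400x640 float32, mm along the optical axis (not along the pixel's ray), 0 where there is no reading.
- imaging.get_calibration(name): a dict with "mtx" (3x3 intrinsics, pixels), "dist" ([k1, k2, p1, p2, k3] as OpenCV has them; the pictures are not rectified), "xyz" and "rotation" of the camera in the world. Camera axes: x right, y up, looking along -z (the intrinsics and any distortion apply to the point x, -y, -z); pixel columns grow to the right and rows downward; lengths in mm; the calibration is good to about 2 mm. A picture is of the moment at which its call begins. get_calibration takes no time and is no camera call.
- sign_off(): hands the job in, once; it reports no verdict.
The state is a dict: "time_s": time; "joint_pos": joint angles; "joint_velocities": joint speeds; "joint_efforts": joint torques, N m; "tool_pos": TCP position; "tool_rot": TCP orientation; "wrist_force": force on the tool from outside, world axes, zero at the start; "moment": the same for the moment, N m; "finger_gap": finger opening in mm.
Only numpy, scipy, OpenCV 4.12 (cv2) and the standard library are available. Lean on these libraries where they do the work, as an engineer would, in place of code of your own. Each camera call takes 0.05 s, during which the arm holds its last target. There are 200 camera calls.

### The job

Teach the welding cell its two joints by pointing: bring the fingertips from above to about a finger's breadth over the middle of the round tube's open mouth and hold still there for two seconds, then do the same over the square tube's mouth. Then push the lever on the switch box all the way over to its other side, and back away from it. The parts on the plate are only set in place for welding, so do not touch or shift them, and leave the tin, hammer and magnet where they are.

Things in the scene. Friction and masses are not known exactly. Their poses are not given: they have to be found in the camera images.
- plate: flat dark mill-finish steel base plate fixed on the welding table, 110 (x) x 300 (y) x 12 mm thick, a low dark clamp with a bolt at each end of its long side (reaching 182 mm from the middle and 28 mm above the table). Origin: centre of its underside; z up. Three small loose steel parts stand on it in a row along its y axis, about 95 mm apart, in any order
- round_tube: short round steel tube standing upright on the plate, outer diameter 60 mm, wall 4 mm, 45 mm high, open at the top, 180 to 350 g, loose. Origin: centre of its underside; z up along the tube
- round_mouth (a point): centre of the round tube's open mouth, level with its top rim (45 mm above the plate's top)
- square_tube: short square steel tube standing upright on the plate, 50 x 50 mm outside, wall 4 mm, 35 mm high, open at the top, 150 to 280 g, loose. Origin: centre of its underside; z up along the tube
- square_mouth (a point): centre of the square tube's open mouth, level with its top rim (35 mm above the plate's top)
- angle: L-shaped steel angle bracket on the plate, foot 45 (x) x 40 (y) x 6 mm, upright leg 42 mm high along its +x edge, loose; not pointed at. Origin: centre of its underside
- switch_box: grey switch box fixed on the table, 130 (x) x 90 (y) x 40 mm high, with the toggle lever on a small block in the middle of its top (block 70 x 50 mm, 25 mm high). Origin: centre of its underside; z up; the lever swings in its x-z plane, from its -x side (towards the robot) to its +x side. Plate and box may stand either way round, left or right
- run_lever (a joint): angle of the lever, rad: it starts at 0 to 0.12 (leaning 0.5 to 0.38 rad off upright towards the box's -x side), is upright at 0.5 and rests against its stop at 1.0, leaning to +x. It moves easily (about 1 N at the ball) and stays where it is left. Its pivot axis is along the box's y, 62 mm above the box's underside, over its centre
- run_lever_tip (a point): centre of the black ball, 26 mm across, at the end of the lever's 10 mm thick steel rod, 80 mm from the pivot (about 132 mm above the table at either end of the swing, 142 mm when upright)
- tin: closed metal tin, 66 mm across, 100 mm high, standing at the far side of the table. Origin: centre of its underside
- hammer: small hand hammer lying at the far side of the table. Origin: middle of the hammer, its underside
- magnet: flat square welding magnet, 75 x 75 x 20 mm, lying at the far side of the table. Origin: centre of its underside
Not all that is in view belongs to the job. What is shaped like the square_tube but green or red is not meant.

How it is judged (in metres and radians):
On the way, in this order (a step that is already met when the one before it is completed fails the run):
1. the tool point is held just above the middle of the round tube's mouth: TCP within 15 mm sideways of its centre and 12 to 60 mm above the rim, for 1.5 s on end (horizontal distance between the grasp point and round_mouth below 0.015 m and z of the grasp point in the frame of round_mouth between 0.012 and 0.06 m), for 1.5 s.
2. then it is held in the same way just above the middle of the square tube's mouth, for 1.5 s on end (horizontal distance between the grasp point and square_mouth below 0.015 m and z of the grasp point in the frame of square_mouth between 0.012 and 0.06 m), for 1.5 s.
3. then the lever is pushed over to its other side (joint above 0.85 rad) (value of joint run_lever above 0.85 rad), for 0.2 s.
At the end, for the whole second after the job is handed in: the lever rests on its other side (above 0.85 of 1.0 rad), the round tube, square tube and angle stand upright within 8 mm of where they stood at the start, and the tin, hammer and magnet are within 20 mm of where they were (value of joint run_lever above 0.85 rad and distance of each of round_tube, square_tube, angle from where it was at the start of the episode below 0.008 m and angle between each of round_tube, square_tube, angle's own z axis and vertical below 0.15 rad and distance of each of tin, hammer, magnet from where it was at the start of the episode below 0.02 m); the robot touches nothing.
It fails at once if the robot touches the round tube, the square tube or the angle bracket (contact force between any of the fingers, the arm and round_tube above 0.2 N or contact force between any of the fingers, the arm and square_tube above 0.2 N or contact force between any of the fingers, the arm and angle above 0.2 N).
It fails at once if a part on the plate is shifted by more than 8 mm, tipped or lifted ((distance of round_tube from where it was at the start of the episode above 0.008 m or angle between round_tube's own z axis and vertical above 0.15 rad) or (distance of square_tube from where it was at the start of the episode above 0.008 m or angle between square_tube's own z axis and vertical above 0.15 rad) or (distance of angle from where it was at the start of the episode above 0.008 m or angle between angle's own z axis and vertical above 0.15 rad)).
It fails at once if the tin, hammer or magnet is moved by more than 20 mm (distance of any of tin, hammer, magnet from where it was at the start of the episode above 0.02 m).
It also fails if it takes over 51 s, if anything falls off the work surface, if the arm or the gripper's body presses on something with over 40 N, if the wrist force passes 120 N, or if a joint passes its speed limit or range.

## Working session

There is one attempt and no reset: what is moved stays moved. The work goes in short steps, Python scripts to look and compute and a tool call to move; the robot and the scene stay as the last step left them, time stands still between calls to the robot, and variables do not carry over. Pictures are saved under pics/ and viewed, about 8 in all and at most 12, crops included, and the job is handed in when it is done.

Besides the shell and the picture viewer there is one more tool, called by a JSON object that holds its "name" and its "arguments", one argument or row to a line. servo_tool: Moves the arm, as the interface text tells. Its arguments: {"type":"object","properties":{"plan":{"type":"array"},"squeeze":{"type":"number"}},"required":["plan"]}

```bash
mkdir -p pics
cat > h.py <<'E'
import numpy as np,cv2
from workcell import manip,imaging,sign_off
def rays(name,px):
    c=imaging.get_calibration(name)
    p=cv2.undistortPoints(np.float32(px).reshape(-1,1,2),np.array(c['mtx'],float),np.array(c['dist'],float))[:,0]
    d=np.c_[p[:,0],-p[:,1],-np.ones(len(p))]@np.array(c['rotation']).T
    return np.array(c['xyz'],float).ravel(),d
def plane(name,px,z):
    o,d=rays(name,px); return o+d*((z-o[2])/d[:,2])[:,None]
def cloud(name,depth):
    v,u=np.mgrid[:400,:640]; o,d=rays(name,np.c_[u.ravel(),v.ravel()])
    return (o+d*depth.reshape(-1,1)).reshape(400,640,3)
E
python3 - <<'E'
from h import *
np.set_printoptions(precision=3,suppress=True)
for n in('scene','top'):
    im,d=imaging.get_image(n); cv2.imwrite(f'pics/{n}0.png',im); np.savez(f'{n}0.npz',im=im,d=d); print(n,imaging.get_calibration(n))
s=manip.state();print(s)
E
```

```text
scene {'mtx': array([[364.252,   0.   , 318.927],
       [  0.   , 364.252, 204.781],
       [  0.   ,   0.   ,   1.   ]]), 'dist': array([-0.017,  0.   ,  0.   ,  0.   ,  0.   ]), 'xyz': array([1237.399,  238.773,  722.301]), 'rotation': array([[-0.305, -0.657,  0.69 ],
       [ 0.952, -0.209,  0.222],
       [-0.002,  0.724,  0.689]])}
top {'mtx': array([[412.719,   0.   , 312.244],
       [  0.   , 412.719, 191.523],
       [  0.   ,   0.   ,   1.   ]]), 'dist': array([-0.036,  0.   ,  0.   ,  0.   ,  0.   ]), 'xyz': array([458.027,  50.112, 956.7  ]), 'rotation': array([[-0.011,  0.982, -0.189],
       [-1.   , -0.009,  0.011],
       [ 0.009,  0.189,  0.982]])}
{'time_s': 0.1, 'joint_pos': array([ 1.054,  0.478,  0.022,  1.556, -0.012,  1.109, -0.083]), 'joint_velocities': array([ 0.001, -0.002, -0.   , -0.004,  0.002, -0.   ,  0.002]), 'joint_efforts': array([  0.004, -58.41 ,   1.54 , -27.332,  -0.054,   0.013,   0.   ]), 'tool_pos': array([ 268.124, -618.908,  240.491]), 'tool_rot': array([[ 0.918,  0.398, -0.001],
       [ 0.398, -0.918,  0.001],
       [-0.   , -0.002, -1.   ]]), 'wrist_force': array([-0.021,  0.357, -0.006]), 'moment': array([ 0.013, -0.042,  0.044]), 'finger_gap': 87.59403230548362}
```

View pics/scene0.png

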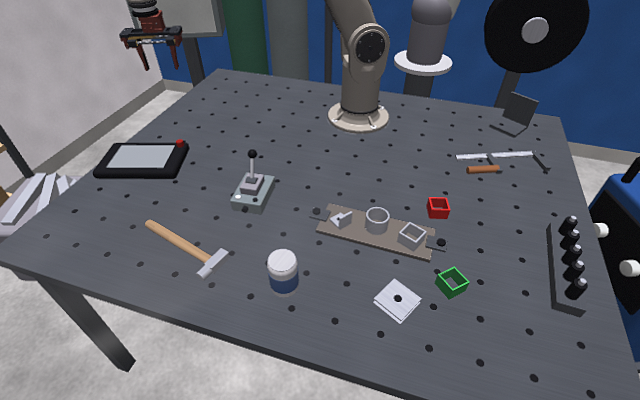

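View pics/top0.png

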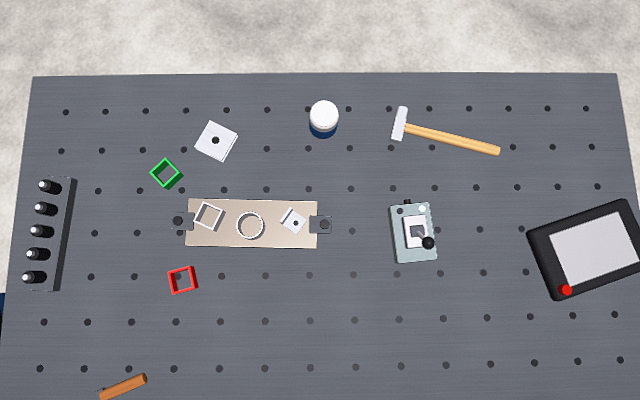

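The scene view shows the plate with angle, round tube (377,217) and square tube (412,235), with the switch box at (253,190). In the top view the square tube is at (208,215), round at (251,225), angle at (293,221), and the lever ball at (428,242). Next I measure these.

Run:
```python
from h import *
np.set_printoptions(precision=1,suppress=True)
vis=[]
for n,boxes in(('top',dict(sq=(190,198,226,235),rd=(233,208,268,243),ang=(277,203,309,238),ball=(415,230,440,255),box=(385,195,442,268))),
  ('scene',dict(sq=(396,220,430,252),rd=(362,203,392,235),ang=(327,205,353,232),ball=(244,146,260,162),box=(225,140,280,216)))):
    f=np.load(n+'0.npz');im,d=f['im'],f['d'];C=cloud(n,d);Z=C[...,2]
    for k,(a,b,c,e) in boxes.items():
        P=C[b:e,a:c].reshape(-1,3);ok=d[b:e,a:c].ravel()>0
        lo,hi=dict(sq=(40,54),rd=(50,64),ang=(46,72),ball=(118,160),box=(32,48))[k]
        m=ok&(P[:,2]>lo)&(P[:,2]<hi);Q=P[m]
        print(n,k,m.sum(),'mean',Q.mean(0),'min',Q.min(0),'max',Q.max(0),end=' ')
        if len(Q)>4:print('rect',cv2.minAreaRect(np.float32(Q[:,:2])),'circ',cv2.minEnclosingCircle(np.float32(Q[:,:2])))
    g=im[190:260,180:330] if n=='top' else im[195:260,310:450]
    vis.append(cv2.resize(g,(800,290),interpolation=cv2.INTER_CUBIC))
# dark ball in colour
f=np.load('top0.npz');im=f['im']
for n,(a,b,c,e) in (('top',(415,230,445,258)),('scene',(243,144,263,164))):
    im=np.load(n+'0.npz')['im'];m=(im[b:e,a:c].max(2)<45).astype(np.uint8)
    ys,xs=np.nonzero(m);px=[[xs.mean()+a,ys.mean()+b]];print(n,'ball',px,len(xs),plane(n,px,134))
cv2.imwrite('pics/crop.png',np.vstack(vis))
```

```text
top sq 183 mean [581.3 272.7  45.6] min [549.  240.   40.3] max [613.5 305.6  50.7] rect ((581.4544677734375, 273.16241455078125), (50.680511474609375, 50.00287628173828), 65.5118637084961) circ ((581.4801635742188, 272.5782165527344), 34.63555145263672)
top rd 163 mean [558.  178.8  55.8] min [529.2 148.9  50.1] max [586.8 208.3  59.5] rect ((557.89306640625, 178.54832458496094), (59.36647415161133, 57.432151794433594), 88.27649688720703) circ ((558.7742309570312, 178.85040283203125), 30.01398468017578)
top ang 56 mean [581.2  99.1  52.6] min [563.9  85.7  46.5] max [597.4 111.8  56. ] rect ((581.1366577148438, 99.30628204345703), (6.138184070587158, 40.001827239990234), 54.27299118041992) circ ((580.6573486328125, 98.63996887207031), 20.02163314819336)
top ball 139 mean [ 509.3 -184.5  143.7] min [ 497.2 -199.3  134. ] max [ 521.2 -173.3  150.5] rect ((508.9242248535156, -186.3480682373047), (26.078414916992188, 23.61194610595703), 85.81416320800781) circ ((509.9544677734375, -186.4511260986328), 13.173032760620117)
top box 1461 mean [ 539.8 -179.    39.5] min [ 472.3 -233.5   32.1
[... 1011 characters left out ...]
 [ 505.1 -199.4  118.8] max [ 526.  -175.8  149. ] rect ((516.3819580078125, -187.20230102539062), (20.01082420349121, 24.23213005065918), 7.221573352813721) circ ((513.8607177734375, -187.204833984375), 12.658380508422852)
scene box 590 mean [ 563.7 -172.8   39.9] min [ 476.3 -234.8   32.3] max [ 611.4 -135.8   47.7] rect ((544.0582275390625, -185.4882354736328), (131.31405639648438, 90.75054168701172), 5.226766586303711) circ ((543.83251953125, -183.73251342773438), 77.30281066894531)
top ball [[np.float64(427.2470588235294), np.float64(242.42352941176472)]] 85 [[ 510.5 -187.1  134. ]]
scene ball [[np.float64(252.96610169491527), np.float64(154.08474576271186)]] 59 [[ 511.5 -184.8  134. ]]
```

View pics/crop.png

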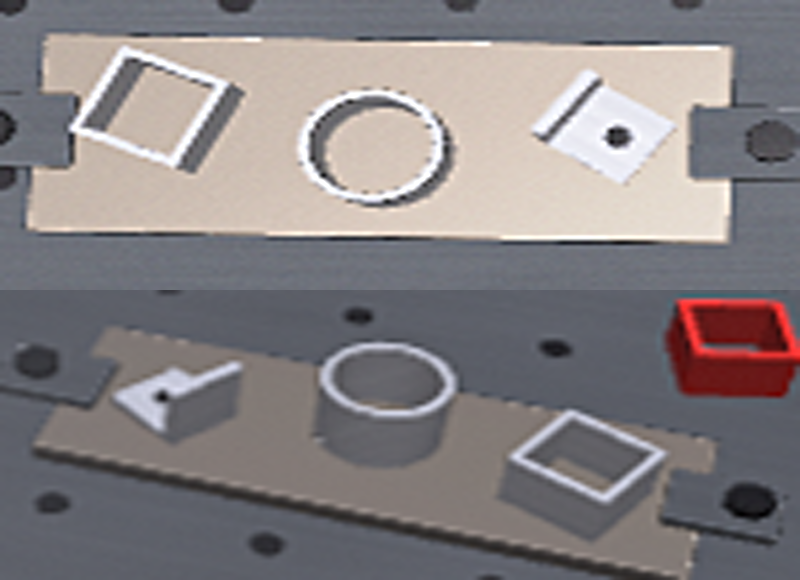

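Round mouth is about (559.5, 178.3, 57), square mouth about (582.5, 272.5, 47), and box centre about (542, -185) with yaw about 5.5°. The ball is at about (511, -186, 135). I'll travel high first with the fingers shut.

{"name": "servo_tool", "arguments": {
  "plan": [
    [[3.5,-1.9,0,0,0,1.5,1],[7,-3.7,0,0,0,3,1],[10.4,-5.6,0,0,0,4.5,1],[13.8,-7.4,0,0,0,6,1],[17.3,-9.3,0,0,0,7.5,1],[20.8,-11.2,0,0,0,9,1],[24.2,-13,0,0,0,10.5,1],[27.7,-14.9,0,0,0,12,1],[31.1,-16.7,0,0,0,13.5,1],[34.6,-18.6,0,0,0,15,1],[38,-20.4,0,0,0,16.5,1],[41.5,-22.3,0,0,0,18,1]]
  ]
}}

```text
time_s: 1.1
tool_pos: [561.0, -248.3, 241.1]
tool_rot: [[0.996, 0.093, -0.001], [0.093, -0.996, -0.0], [-0.001, -0.0, -1.0]]
wrist_force: [0.1, -1.0, -0.8]
finger_gap: 11.5
```

{"name": "servo_tool", "arguments": {
  "plan": [
    [[0.3,-3.5,0,0,0,0,1],[0.6,-7.1,0,0,0,0,1],[1,-10.6,0,0,0,0,1],[1.3,-14.2,0,0,0,0,1],[1.6,-17.7,0,0,0,0,1],[1.9,-21.3,0,0,0,0,1],[2.2,-24.8,0,0,0,0,1],[2.5,-28.4,0,0,0,0,1],[2.9,-32,0,0,0,0,1],[3.2,-35.5,0,0,0,0,1],[3.5,-39,0,0,0,0,1],[3.8,-42.5,0,0,0,0,1]]
  ]
}}

```text
time_s: 2.1
tool_pos: [557.6, 178.4, 241.1]
tool_rot: [[0.996, 0.094, -0.001], [0.094, -0.996, -0.0], [-0.001, 0.0, -1.0]]
wrist_force: [1.7, -0.3, 0.0]
finger_gap: 0.5
```

{"name": "servo_tool", "arguments": {
  "plan": [
    [[0,0,0.8,0,0,0,1],[0,0,2,0,0,0,1],[0,0,3.2,0,0,0,1],[0,0,4.4,0,0,0,1],[0,0,5.6,0,0,0,1],[0,0,6.8,0,0,0,1],[0,0,8,0,0,0,1],[0,0,9.2,0,0,0,1],[0,0,10,0,0,0,1],[0,0,10,0,0,0,1],[0,0,10,0,0,0,1],[0,0,10,0,0,0,1]]
  ]
}}

```text
time_s: 3.1
tool_pos: [558.6, 177.1, 141.9]
tool_rot: [[0.996, 0.095, 0.001], [0.095, -0.996, 0.0], [0.001, -0.0, -1.0]]
wrist_force: [0.1, 0.1, -0.1]
finger_gap: 0.1
```

Aligned. Descend 46 mm to TCP z≈96 (tips about 20 mm above the rim), then hold.

{"name": "servo_tool", "arguments": {
  "plan": [
    [[0.1,-0.1,0.8,0,0,0,1],[0.1,-0.1,1.6,0,0,0,1],[0.1,-0.1,2.4,0,0,0,1],[0.1,-0.1,3.2,0,0,0,1],[0.1,-0.1,4,0,0,0,1],[0.1,-0.1,4.6,0,0,0,1],[0.1,-0.1,4.6,0,0,0,1],[0.1,-0.1,4.6,0,0,0,1],[0.1,-0.1,4.6,0,0,0,1],[0.1,-0.1,4.6,0,0,0,1],[0.1,-0.1,4.6,0,0,0,1],[0.1,-0.1,4.6,0,0,0,1]]
  ]
}}

```text
time_s: 4.1
tool_pos: [559.3, 178.0, 95.7]
tool_rot: [[0.996, 0.094, 0.001], [0.094, -0.996, 0.0], [0.001, -0.0, -1.0]]
wrist_force: [-0.4, 0.0, 0.3]
finger_gap: 0.4
```

Run:
```python
from h import *
a=imaging.get_image('scene')[0];b=imaging.get_image('top')[0]
a=cv2.resize(a[150:270,300:460],(800,300*2)[:2]) if 0 else cv2.resize(a[140:260,310:450],(400,343))
b=cv2.resize(b[150:270,180:320],(400,343))
cv2.imwrite('pics/p1.png',np.hstack([a,b]))
```

```text
(no output)
```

View pics/p1.png

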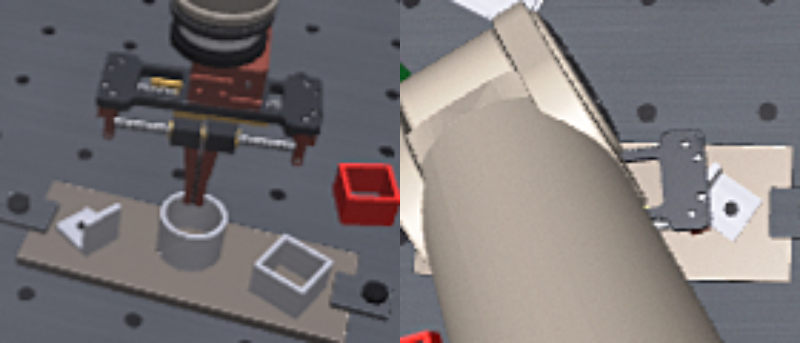

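{"name": "servo_tool", "arguments": {
  "plan": [
    [[0,0,0,0,0,0,1],[0,0,0,0,0,0,1],[0,0,0,0,0,0,1],[0,0,0,0,0,0,1],[0,0,0,0,0,0,1],[0,0,0,0,0,0,1],[0,0,0,0,0,0,1],[0,0,0,0,0,0,1],[0,0,0,0,0,0,1],[0,0,0,0,0,0,1],[0,0,0,0,0,0,1],[0,0,0,0,0,0,1]]
  ]
}}

```text
time_s: 5.2
tool_pos: [559.1, 178.0, 95.4]
tool_rot: [[0.996, 0.094, 0.0], [0.094, -0.996, -0.0], [0.0, 0.0, -1.0]]
wrist_force: [0.7, -0.6, 0.5]
finger_gap: 0.5
```

{"name": "servo_tool", "arguments": {
  "plan": [
    [[0,0,0,0,0,0,1],[0,0,0,0,0,0,1],[0,0,0,0,0,0,1],[0,0,0,0,0,0,1],[0,0,0,0,0,0,1],[0,0,0,0,0,0,1],[0,0,0,0,0,0,1],[0,0,0,0,0,0,1],[0,0,0,0,0,0,1],[0,0,0,0,0,0,1],[0,0,0,0,0,0,1],[0,0,0,0,0,0,1]]
  ]
}}

```text
time_s: 6.2
tool_pos: [559.1, 178.0, 95.3]
tool_rot: [[0.996, 0.094, -0.0], [0.094, -0.996, -0.0], [-0.0, 0.0, -1.0]]
wrist_force: [0.1, -0.1, 0.3]
finger_gap: 0.3
```

The crop shows the fingertips centred above the round mouth, and the hold is done (over 2 s). Next I lift, shift to the square tube and hold there.

{"name": "servo_tool", "arguments": {
  "plan": [
    [[0,0,-1.5,0,0,0,1],[0,0,-3,0,0,0,1],[0.6,-1.8,-4,0,0,0,1],[1.3,-3.7,-4,0,0,0,1],[1.9,-5.5,-4,0,0,0,1],[2.6,-7.4,-4,0,0,0,1],[3.2,-9.2,-4,0,0,0,1],[3.2,-9.2,-3,0,0,0,1],[3.2,-9.2,-2,0,0,0,1],[3.2,-9.2,-1,0,0,0,1],[3.2,-9.2,0,0,0,0,1],[3.2,-9.2,0.9,0,0,0,1]]
  ]
}}

```text
time_s: 7.2
tool_pos: [581.8, 270.6, 84.6]
tool_rot: [[0.996, 0.093, -0.001], [0.093, -0.996, -0.002], [-0.002, 0.002, -1.0]]
wrist_force: [-0.5, -0.3, -0.1]
finger_gap: 0.3
```

{"name": "servo_tool", "arguments": {
  "plan": [
    [[0,0,0,0,0,0,1],[0,0,0,0,0,0,1],[0,0,0,0,0,0,1],[0,0,0,0,0,0,1],[0,0,0,0,0,0,1],[0,0,0,0,0,0,1],[0,0,0,0,0,0,1],[0,0,0,0,0,0,1],[0,0,0,0,0,0,1],[0,0,0,0,0,0,1],[0,0,0,0,0,0,1],[0,0,0,0,0,0,1]]
  ]
}}

```text
time_s: 8.2
tool_pos: [582.2, 272.6, 86.3]
tool_rot: [[0.996, 0.094, -0.0], [0.094, -0.996, -0.0], [-0.0, 0.0, -1.0]]
wrist_force: [0.3, -0.1, -0.1]
finger_gap: 0.2
```

Run:
```python
from h import *
a=imaging.get_image('scene')[0]
cv2.imwrite('pics/p2.png',cv2.resize(a[140:260,310:450],(467,400)))
```

```text
(no output)
```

View pics/p2.png

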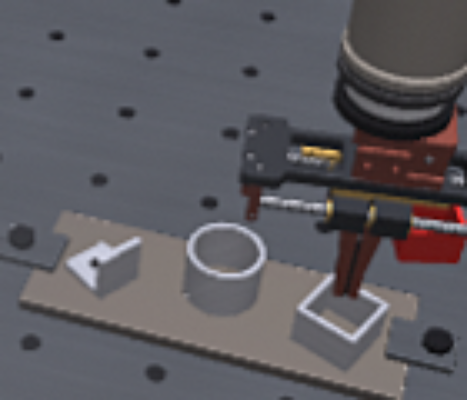

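{"name": "servo_tool", "arguments": {
  "plan": [
    [[0,0,0,0,0,0,1],[0,0,0,0,0,0,1],[0,0,0,0,0,0,1],[0,0,0,0,0,0,1],[0,0,0,0,0,0,1],[0,0,0,0,0,0,1],[0,0,0,0,0,0,1],[0,0,0,0,0,0,1],[0,0,0,0,0,0,1],[0,0,0,0,0,0,1],[0,0,0,0,0,0,1],[0,0,0,0,0,0,1]]
  ]
}}

```text
time_s: 9.25
tool_pos: [582.3, 272.6, 86.4]
tool_rot: [[0.996, 0.094, 0.0], [0.094, -0.996, -0.0], [0.0, 0.0, -1.0]]
wrist_force: [1.0, 0.0, 0.6]
finger_gap: 0.7
```

The tips sit above the middle of the square mouth, held about 2 s. Next I lift and travel to the robot side of the lever.

{"name": "servo_tool", "arguments": {
  "plan": [
    [[0,0,-1.5,0,0,0,1],[0,0,-3.5,0,0,0,1],[0,0,-6,0,0,0,1],[0,0,-8.5,0,0,0,1],[0,0,-11,0,0,0,1],[0,0,-14,0,0,0,1],[-1.2,3,-14,0,0,0,1],[-2.4,6.2,-14,0,0,0,1],[-3.6,9.4,-14,0,0,0,1],[-4.8,12.6,-14,0,0,0,1],[-6,15.8,-14,0,0,0,1],[-7.2,19,-14,0,0,0,1]]
  ]
}}

```text
time_s: 10.25
tool_pos: [527.8, 75.1, 226.5]
tool_rot: [[0.996, 0.095, 0.0], [0.095, -0.996, 0.0], [0.0, 0.0, -1.0]]
wrist_force: [1.7, -0.1, 0.3]
finger_gap: 0.5
```

{"name": "servo_tool", "arguments": {
  "plan": [
    [[-1,2.6,0,0,0,0,1],[-2,5.2,0,0,0,0,1],[-3,7.8,0,0,0,0,1],[-4,10.4,0,0,0,0,1],[-5,13,0,0,0,0,1],[-6,15.6,0,0,0,0,1],[-7,18.2,0,0,0,0,1],[-8,20.8,0,0,0,0,1],[-9,23.4,0,0,0,0,1],[-9.8,25.9,0,0,0,0,1],[-9.8,25.9,0,0,0,0,1],[-9.8,25.9,0,0,0,0,1]]
  ]
}}

```text
time_s: 11.25
tool_pos: [454.9, -191.7, 226.4]
tool_rot: [[0.996, 0.091, 0.0], [0.091, -0.996, -0.0], [0.0, 0.0, -1.0]]
wrist_force: [0.2, -0.4, -0.0]
finger_gap: 0.6
```

{"name": "servo_tool", "arguments": {
  "plan": [
    [[0,0,1,0,0,0,1],[0,0,2.2,0,0,0,1],[0,0,3.4,0,0,0,1],[0,0,4.6,0,0,0,1],[0,0,5.8,0,0,0,1],[0,0,7,0,0,0,1],[0,0,8,0,0,0,1],[0,0,9,0,0,0,1],[0,0,9.6,0,0,0,1],[0,0,9.6,0,0,0,1],[0,0,9.6,0,0,0,1]]
  ]
}}

```text
time_s: 12.17
tool_pos: [455.5, -190.2, 130.2]
tool_rot: [[0.995, 0.095, -0.0], [0.095, -0.995, 0.0], [-0.0, -0.0, -1.0]]
wrist_force: [-0.8, 0.2, 0.5]
finger_gap: 0.3
```

{"name": "servo_tool", "arguments": {
  "plan": [
    [[0.8,0,0,0,0,0,1],[1.6,0,0,0,0,0,1],[2.4,0,0,0,0,0,1],[3.2,0,0,0,0,0,1],[4,0,0,0,0,0,1],[4.8,0,0,0,0,0,1],[5.6,0,0,0,0,0,1],[6.4,0,0,0,0,0,1],[7.2,0,0,0,0,0,1],[8,0,0,0,0,0,1],[8.5,0,0,0,0,0,1],[8.5,0,0,0,0,0,1]]
  ]
}}

```text
time_s: 13.17
tool_pos: [541.3, -182.1, 130.2]
tool_rot: [[0.995, 0.095, 0.001], [0.095, -0.995, 0.0], [0.001, -0.0, -1.0]]
wrist_force: [-0.1, 0.3, -0.5]
finger_gap: 0.4
```

Run:
```python
from h import *
a=imaging.get_image('scene')[0]
cv2.imwrite('pics/p3.png',cv2.resize(a[110:220,190:330],(560,440)))
```

```text
(no output)
```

View pics/p3.png

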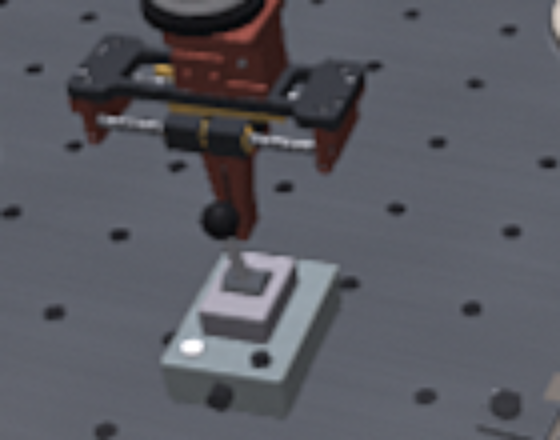

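The ball (crop 220,218) sits ahead of the fingers and is leaning past upright. I'll keep pushing in small steps toward the stop.

{"name": "servo_tool", "arguments": {
  "plan": [
    [[0.4,0,0,0,0,0,1],[0.8,0,0,0,0,0,1],[1.2,0,0,0,0,0,1],[1.5,0,0,0,0,0,1],[1.5,0,0,0,0,0,1]]
  ]
}}

```text
time_s: 13.63
tool_pos: [554.0, -181.3, 130.1]
tool_rot: [[0.996, 0.094, -0.003], [0.094, -0.996, -0.0], [-0.003, -0.0, -1.0]]
wrist_force: [-5.0, -0.4, 3.1]
finger_gap: 0.5
```

```bash
cat > ball.py <<'E'
from h import *
for n,(a,b,c,e) in (('scene',(225,135,275,185)),('top',(395,205,450,260))):
    im,d=imaging.get_image(n); C=cloud(n,d)[b:e,a:c].reshape(-1,3); I=im[b:e,a:c].reshape(-1,3)
    Q=C[(d[b:e,a:c].ravel()>0)&(C[:,2]>115)&(C[:,2]<150)&(I.max(1)<45)]
    ys,xs=np.nonzero((im[b:e,a:c].max(2)<45)&(cloud(n,d)[b:e,a:c,2]>115)&(cloud(n,d)[b:e,a:c,2]<150))
    print(n,len(Q),Q.mean(0) if len(Q) else'', plane(n,[[xs.mean()+a,ys.mean()+b]],133) if len(xs) else '')
E
python3 ball.py
```

```text
scene 71 [ 582.52372615 -177.57419237  136.91892182] [[ 578.18852553 -180.36775912  133.        ]]
top 0
```

The force has risen to 5 N and the ball is at x≈579 (about 0.98 rad), so it is at the stop. I'll push 2 mm more, then back away and lift.

{"name": "servo_tool", "arguments": {
  "plan": [
    [[0.2,0,0,0,0,0,1],[0.2,0,0,0,0,0,1],[0.2,0,0,0,0,0,1],[0.2,0,0,0,0,0,1]]
  ]
}}

```text
time_s: 14.07
tool_pos: [554.3, -181.3, 129.9]
tool_rot: [[0.996, 0.094, -0.005], [0.094, -0.996, 0.0], [-0.005, -0.001, -1.0]]
wrist_force: [-9.2, -0.9, 6.3]
finger_gap: 0.4
```

{"name": "servo_tool", "arguments": {
  "plan": [
    [[-1,0,0,0,0,0,1],[-2.5,0,0,0,0,0,1],[-4,0,0,0,0,0,1],[-6,0,0,0,0,0,1],[-8,0,0,0,0,0,1],[-9.5,0,0,0,0,0,1],[-9.5,1.5,-2,0,0,0,1],[-9.5,4,-5,0,0,0,1],[-9.5,7,-8,0,0,0,1],[-9.5,10,-11,0,0,0,1],[-9.5,13,-11,0,0,0,1],[-9.5,16,-11,0,0,0,1]]
  ]
}}

```text
time_s: 15.07
tool_pos: [479.4, -351.4, 243.6]
tool_rot: [[0.995, 0.095, 0.007], [0.095, -0.995, -0.004], [0.007, 0.004, -1.0]]
wrist_force: [0.1, -0.4, -0.4]
finger_gap: 0.3
```

{"name": "servo_tool", "arguments": {
  "plan": [
    [[0,3,0,0,0,0,1],[0,6,0,0,0,0,1],[0,9,0,0,0,0,1],[0,12,0,0,0,0,1],[0,12,0,0,0,0,1],[0,12,0,0,0,0,1],[0,12,0,0,0,0,1]]
  ]
}}

```text
time_s: 15.65
tool_pos: [489.4, -467.8, 240.3]
tool_rot: [[0.995, 0.095, 0.001], [0.095, -0.995, 0.0], [0.001, -0.0, -1.0]]
wrist_force: [-0.1, 0.1, 0.3]
finger_gap: 0.1
```

```bash
python3 ball.py
python3 - <<'E'
from h import *
cv2.imwrite('pics/end.png',imaging.get_image('scene')[0]);im=imaging.get_image('top')[0]
f=np.load('top0.npz')['im'];print('diff plate',np.abs(im[190:260,170:335].astype(int)-f[190:260,170:335]).mean(),'far',np.abs(im[80:190,150:520].astype(int)-f[80:190,150:520]).mean())
E
```

```text
scene 60 [ 586.53478647 -177.5146363   136.50314275] [[ 582.63472026 -180.0152003   133.        ]]
top 74 [ 576.29483858 -177.74132129  140.48032103] [[ 577.37923687 -179.83405946  133.        ]]
diff plate 1.8084271284271285 far 1.9542669942669944
```

View pics/end.png

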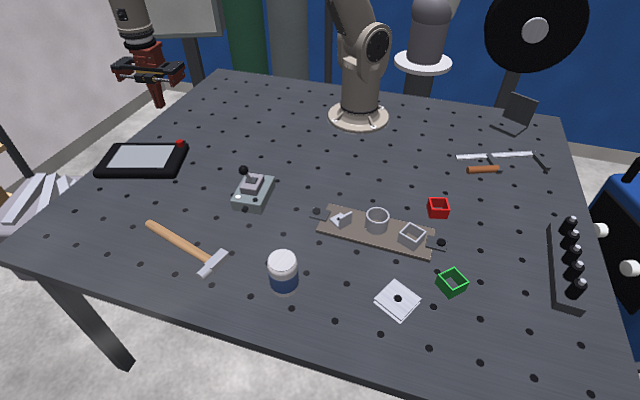

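The lever ball (243,170) now leans to +x, at about (580, -180), with its stop expected near x = 580. The parts at (341,218), (377,217) and (412,235), and the tin, hammer and magnet, look unchanged. The arm is clear, so I'm handing in.

```bash
python3 -c "from workcell import sign_off; print(sign_off())"
```

```text
the job is handed in; nothing more can be done
None
```

I finished the job and handed it in about 16 s into the 51 s limit; hand-in reports no verdict.

- **Pointing:** With the fingers shut, I held the tool point about 38 mm over the round tube's mouth, then about 39 mm over the square tube's. That put the fingertips about 20 mm above each rim, for about 2 s each. By my measurements the tool point was within 1 mm sideways of each mouth centre, with the camera calibration good to about 2 mm.
- **Lever:** I pushed it to its stop, where the force at the wrist rose to about 9 N sideways, then backed away and lifted clear.
- **Last checks:** The ball rests at x ≈ 577 mm in the top view and 583 mm in the scene view. These differ by 5 mm, but both fit the lever at its stop, which I expected near x ≈ 580 mm. The before and after pictures show the plate parts, tin, hammer and magnet unmoved, and the wrist force is near zero. No check failed.

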